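# Clamp the bar on the angled fixture to the first click

### The job

Slide the loose aluminium bar along the sloping bed of the fixture until its end sits home against the end stop. Then tighten the black clamp knob clockwise until its torque clutch gives the first click, and stop there: a second click is too much. Leave the bar home and clamped, let go, and do not disturb the loose things lying round the fixture.

Things in the scene. Friction and masses are not known exactly. Their poses are not given: they have to be found in the camera images.
- clamp_bed: Sloping steel bed of the grey fixture fixed on the bench. Origin: on its surface under the clamp screw, 75 mm above the bench. z: square out of the bed along the screw axis, leaning 0.45 rad (26 deg) from vertical towards the robot; x: up the slope; y: level, along the bar. In mm: bed x -60..60, y -106..86; ledge below the bar x -33..-25, y -43..67, 16 high; post x 34..58, y -24..24, top z 86.
- end_stop (a point): Centre of the face of the end stop, a dark block 24 mm high standing on the bed's +y end, at y = 70 mm of the bed frame, 12 mm above the bed; the bar's end must touch it. Axes as the bed's.
- bar: Loose aluminium bar 48 (x) x 140 (y) x 32 (z) mm, 0.35 kg, lying on the bed under the arm, against the ledge; axes as the bed's, origin at the centre of its underside. Starts 12 to 28 mm short of the end stop; home at y = 0 of the bed frame. Its -y end face stands free for pushing towards +y; sliding it takes some 3 to 6 N.
- foot: Sprung rubber clamping foot, domed, 25 mm across, under the arm on the screw axis; origin at its lowest point. It comes straight down (-z of the bed) onto the bar as the knob is turned clockwise; it starts about 4 to 17 mm above the bar's top and yields some 7 mm before the click.
- collar_top (a point): Top centre of the metal collar (62 mm across, 9 mm high, black notches) on the screw axis, z = 93 mm of the bed frame. The clutch holds the collar still on the grey arm (x -38..58, y -27..27, z 60..82 mm of the bed frame) that reaches from the post over the bar. The knob starts 3 mm above the collar.
- clutch (a joint): Turn of the metal collar against the arm, rad, clockwise: near 0 while only the knob turns; 0.36 settled after the first click, 0.72 after a second. The clutch holds the collar up to about 0.6 N m (at 0.09 rad), then the collar snaps on by one notch (0.36 rad), the torque on the knob drops by 0.2 N m or more and the collar stays in the new notch. A second click needs about 0.3 rad more.
- knob_grip (a point): Grip point of the black round knob (52 mm across, 40 high): on its axis, 17 mm below its top, 119 mm out from the bed; z outwards. Clockwise seen on its top tightens: 0.3 to 1.4 rad, easily (about 0.1 N m), till the foot meets the bar, then 0.5 to 0.9 rad more with rising torque till the click. It stays at its height; let go under load it springs back till 0.1 N m is left. A 30 N grip holds it.
- tissue_pad: Bystander: white carton of lens tissue, 68 x 90 x 32 mm, lying on the bench. Leave alone.
- loupe: Bystander: black eye loupe, 41 mm wide, 36 mm high, standing on the bench. Leave alone.
- screwdriver: Bystander: small screwdriver with yellow handle, 126 mm long, lying on the bench. Leave alone.

How it is judged:
On the way, in this order (a step that is already met when the one before it is completed fails the run):
1. the bar is home against the end stop before the clutch has clicked (y of bar in the frame of clamp_bed between -0.003 and 0.004 m and z of bar in the frame of clamp_bed between -0.006 and 0.006 m and angle between the y axis of bar and the y axis of clamp_bed, either way round below 0.06 rad and value of joint clutch below 0.12 rad), for 0.1 s.
2. the clutch has clicked once with the foot on the bar (y of bar in the frame of clamp_bed between -0.003 and 0.004 m and z of bar in the frame of clamp_bed between -0.006 and 0.006 m and angle between the y axis of bar and the y axis of clamp_bed, either way round below 0.06 rad and value of joint clutch between 0.24 and 0.48 rad and contact force between foot and bar above 2 N), for 0.1 s.
At the end, for the whole second after the job is handed in: The bar lies flat and straight on the bed within 3 mm of the end stop, the clutch rests after its first click (0.24 to 0.48 rad), the foot bears on the bar with more than 2 N, and the robot has let go (all of step 2); the robot touches nothing.
It fails at once if the clutch clicks a second time (value of joint clutch above 0.56 rad).
It fails at once if the tissue_pad is moved more than 20 mm (distance of tissue_pad from where it was at the start of the episode above 0.02 m).
It fails at once if the loupe is moved more than 20 mm (distance of loupe from where it was at the start of the episode above 0.02 m).
It fails at once if the screwdriver is moved more than 20 mm (distance of screwdriver from where it was at the start of the episode above 0.02 m).
It also fails if it takes over 72 s, if anything falls off the work surface, if the arm or the gripper's body presses on something with over 40 N, if the wrist force passes 120 N, or if a joint passes its speed limit or range.

### The arm

A 6-joint arm with a two-finger parallel gripper is mounted at the origin on a cart in front of the work surface, level with it; the furniture and walls round the work are solid. World frame = base frame: x ahead of the robot, y to its left, z up, the work surface at z = 0. Lengths are in m, angles in rad, forces in N, time in s.
With the tool pointing down it reaches from about 0.35 to 0.775 m from the base axis. Payload 7.3 kg.
Tool frame: the origin (TCP) lies at the very end of the fingers, on their centre line; the grasp point (between the pads) lies 19 mm behind it (robot.tcp_to_grasp is the z of the grasp point in the tool frame, in m); z points along the fingers, y is the line along which they close (so a half turn about z gives the same grasp; the last joint's range is limited). The gripper opens to 92 mm and grips with 3 to 60 N. Pads are 19 mm wide; open, the fingers measure 130 mm over their backs; the gripper's body (75 mm by 190 mm) begins 47 mm behind the grasp point.
Start: joints at [1.048, 0.342, 1.524, -0, 1.275, -0.146], TCP at [0.193, 0.488, 0.227] pointing down, gripper open.
Joint ranges: [-2.53, 2.53], [-0.77, 2.02], [0.04, 2.7], [-1, 4.14], [0.28, 2.66], [-3.11, 3.11]. Speed limits (rad/s): [2.57, 2.57, 3.14, 3.14, 3.14, 3.14].

### API

Orientations are given as [roll, pitch, yaw] about the fixed x, y, z axes, in that order (R = Rz(yaw) Ry(pitch) Rx(roll)).
In Python, from cell import monitor, read_camera, get_calibration, job, robot gives the robot as it stands. The module is installed in compiled form; this text tells all that it offers.
- The arm moves only by the tool send_rows, never from a script. Its argument "targets" is a list of rows, each an object with "translation": the shift along the tool's x, y, z in cm, a list of three; "spin": the turn about the tool's z in degrees; "jaw": the opening, from 0 (shut) to 1 (fully open). A call has exactly 5 rows; each row is the pose to reach, as a shift and turn from the pose commanded when the call began, along the tool's axes at that moment; what a row does not reach only later rows make up. A row lasts 1/10 s, in which the tool goes at most 50 mm and 8.59 degrees, less where a joint would pass 70% of its speed; a pose out of reach is approached as far as the arm can. A call with a gripper value outside its range is refused whole. The fingers move at their own pace and stop on an object; "force" is the grip in N (left out, the last holds). Time passes only in rows, so rows that repeat a pose let the fingers close, or fill a call up. It gives the time, the measured TCP pose, the force, the opening and the grip force at its end, in the units of the state.
- monitor.observe(): the state, without advancing time (a new reading comes with each control period).
- read_camera(name): name is "scene" or "side" or "wrist"; returns (picture, depth): 400x640x3 uint8, red, green, blue; 400x640 float32, m along the optical axis (not along the pixel's ray), 0 where there is no reading.
- get_calibration(name): a dict with "intrinsics" (3x3 intrinsics, pixels), "origin" and "orientation" of the camera in the world; the wrist camera has in their place "hand_eye" (4x4, takes a point from camera to tool coordinates, whose origin is the TCP and whose axes are the flange's). Camera axes: x right, y up, looking along -z (the intrinsics and any distortion apply to the point x, -y, -z); pixel columns grow to the right and rows downward; lengths in m; the calibration is good to about 2 mm. A picture is of the moment at which its call begins: read the wrist's pose just before it. get_calibration takes no time and is no camera call.
- job.hand_in(): hands the job in; it is judged then, once.
The state is a dict: "time": time; "qpos": joint angles; "qvel": joint speeds; "joint_efforts": joint torques, N m; "tool_pos": TCP position; "tool_rot": TCP orientation; "contact_force": force on the tool from outside, world axes, zero at the start; "torque": the same for the moment, N m; "opening": finger opening in m; "grip_force": force on a finger pad.
Only numpy, scipy, OpenCV 4.12 (cv2) and the standard library are available. Lean on these libraries where they do the work, as an engineer would, in place of code of your own. Each camera call takes 0.05 s, during which the arm holds its last target. There are 200 camera calls.

## Working session

There is one attempt and no reset: what is moved stays moved. The work goes in short steps, Python scripts to look and compute and a tool call to move; the robot and the scene stay as the last step left them, time stands still between calls to the robot, and variables do not carry over. Pictures are saved under pics/ and viewed, at most 10 in all, crops included, and the job is handed in when it is done.

Besides the shell and the picture viewer there is one more tool, called after "Call:" by a JSON object that holds its "fn" and its "kwargs", one argument or row to a line. send_rows: Moves the arm, as the interface text tells. Its arguments: {"type":"object","properties":{"targets":{"type":"array"},"force":{"type":"number"}},"required":["targets"]}

```bash
mkdir -p pics; python3 - <<'E'
from cell import monitor, read_camera, get_calibration, job, robot
import cv2,numpy as np
print(monitor.observe(), robot.tcp_to_grasp)
for n in("scene","side"):
    p,d=read_camera(n); cv2.imwrite(f"pics/{n}0.png",p[...,::-1]); np.savez(f"{n}0.npz",p=p,d=d); print(n,get_calibration(n))
print(get_calibration("wrist"))
E
```

```text
{'time': 0.0, 'qpos': array([ 1.04798980e+00,  3.42754098e-01,  1.52503713e+00, -1.86960510e-06,
        1.27544314e+00, -1.46008736e-01]), 'qvel': array([ 1.00062719e-03,  2.76808748e-03,  1.84855786e-03, -8.03156300e-05,
       -1.19153003e-03, -1.43895309e-03]), 'joint_efforts': array([ 1.11360721e-03, -4.31242275e+01, -2.44226611e+01,  7.17166322e-02,
        5.59272291e-02, -1.44762357e-04]), 'tool_pos': array([0.19293761, 0.48779888, 0.22602169]), 'tool_rot': array([-3.13996815e+00, -2.37084812e-04,  2.76479521e+00]), 'contact_force': array([0.55437102, 0.46219271, 0.40914871]), 'torque': array([ 0.00528975, -0.0011411 , -0.03606852]), 'grip_force': 0.0, 'opening': 0.09170715844479092} -0.0188
scene {'intrinsics': array([[490.26476196,   0.        , 322.80571033],
       [  0.        , 490.26476196, 205.21732591],
       [  0.        ,   0.        ,   1.        ]]), 'origin': array([ 0.02548229, -0.62618533,  0.74568968]), 'orientation': array([ 0.8941109 , -0.00518944, -0.74582306])}
side {'intrinsics': array([[440.95191308,   0.        , 319.86706883],
       [  0.        , 440.95191308, 199.05970427],
       [  0.        ,   0.        ,   1.        ]]), 'origin': array([0.4625672 , 0.57449539, 0.69033588]), 'orientation': array([ 8.81599484e-01, -1.32617988e-03, -3.02215875e+00])}
{'intrinsics': array([[335.37104615,   0.        , 320.39908897],
       [  0.        , 335.37104615, 200.22511765],
       [  0.        ,   0.        ,   1.        ]]), 'hand_eye': array([[-2.22480890e-04,  9.52243001e-01,  3.05341150e-01,
         8.39420054e-02],
       [ 9.99999880e-01,  7.83644909e-05,  4.84241398e-04,
        -1.28277630e-03],
       [ 4.37187578e-04,  3.05341221e-01, -9.52242904e-01,
        -1.58328696e-01],
       [ 0.00000000e+00,  0.00000000e+00,  0.00000000e+00,
         1.00000000e+00]])}
```

View pics/scene0.png

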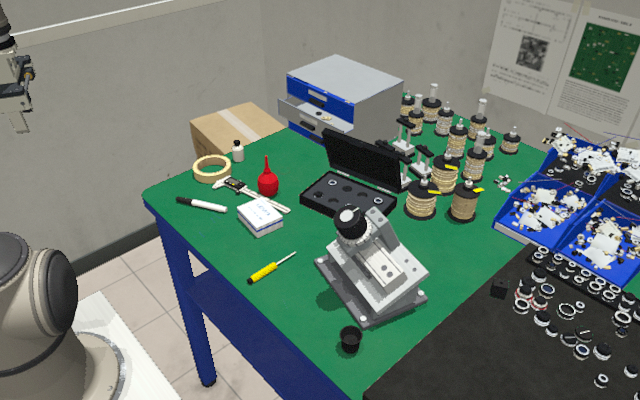

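View pics/side0.png

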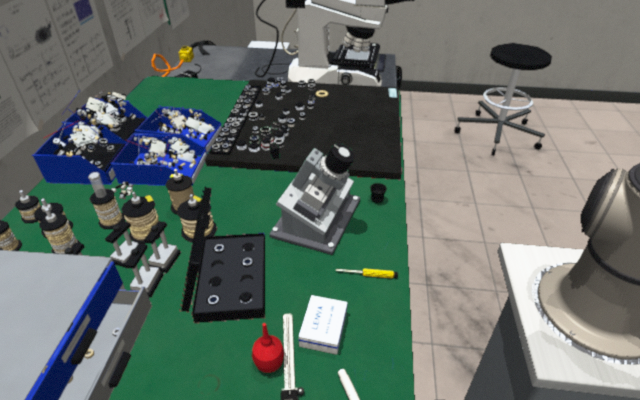

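```bash
cat > h.py <<'E'
import numpy as np,cv2
from scipy.spatial.transform import Rotation as Ro
from cell import monitor, read_camera, get_calibration, job, robot
def campose(n,st=None):
    c=get_calibration(n)
    if n!="wrist": return c["intrinsics"],Ro.from_euler('xyz',c["orientation"]).as_matrix(),np.array(c["origin"])
    R=Ro.from_euler('xyz',st["tool_rot"]).as_matrix();H=c["hand_eye"]
    return c["intrinsics"],R@H[:3,:3],R@H[:3,3]+st["tool_pos"]
def rays(K,R,uv):
    uv=np.asarray(uv,float);d=np.stack([(uv[...,0]-K[0,2])/K[0,0],-(uv[...,1]-K[1,2])/K[1,1],-np.ones(uv.shape[:-1])],-1)
    return d@R.T
def cloud(K,R,o,D):
    v,u=np.indices(D.shape);return o+rays(K,R,np.stack([u,v],-1))*D[...,None]
def proj(K,R,o,P):
    q=(np.asarray(P)-o)@R;return np.stack([K[0,2]+K[0,0]*q[...,0]/-q[...,2],K[1,2]-K[1,1]*q[...,1]/-q[...,2]],-1)
def bedR(psi):
    return (Ro.from_euler('z',psi)*Ro.from_euler('y',-.45)).as_matrix()
E
python3 - <<'E'
from h import *
out=[]
for n,(x,y) in dict(scene=(300,190),side=(250,135)).items():
    f=np.load(n+"0.npz");w,h=(140,160)
    out.append(cv2.resize(f["p"][y:y+h,x:x+w,::-1],(int(w*2.85),int(h*3.6)) if 0 else (400,457),interpolation=cv2.INTER_CUBIC))
    K,R,o=campose(n);P=cloud(K,R,o,f["d"]);N=P.copy()
    # local normals
    du=np.zeros_like(P);dv=np.zeros_like(P)
    du[:,3:-3]=P[:,6:]-P[:,:-6];dv[3:-3]=P[6:]-P[:-6]
    nn=np.cross(du,dv);nn/=np.linalg.norm(nn,axis=-1,keepdims=True)+1e-9;nn*=np.sign(nn[...,2:])
    s=np.s_[y:y+h,x:x+w];A=nn[s].reshape(-1,3);Q=P[s].reshape(-1,3)
    tilt=np.arccos(A[:,2]);m=(abs(tilt-.45)<.08)&(Q[:,2]>.03)
    az=np.arctan2(-A[m,1],-A[m,0]);hist,e=np.histogram(az,36,(-np.pi,np.pi));i=hist.argmax();mm=abs(az-(e[i]+e[i+1])/2)<.2
    psi=np.median(az[mm]);B=bedR(psi);hh=Q[m][mm]@B[:,2]
    H,E=np.histogram(hh,40);print(n,m.sum(),mm.sum(),psi,"heights",[(round(E[k],3),H[k]) for k in H.argsort()[::-1][:8]])
    t=P[:,:,2];print("bench z",np.median(t[s][abs(t[s])<.02]))
cv2.imwrite("pics/c0.png",np.hstack(out))
E
```

```text
scene 1099 454 -0.2763791604619791 heights [(np.float64(-0.205), np.int64(219)), (np.float64(-0.161), np.int64(148)), (np.float64(-0.073), np.int64(55)), (np.float64(-0.117), np.int64(18)), (np.float64(-0.293), np.int64(5)), (np.float64(0.564), np.int64(4)), (np.float64(-0.183), np.int64(3)), (np.float64(-0.051), np.int64(2))]
bench z -0.0008795016579029036
side 624 300 -0.23327959678572735 heights [(np.float64(-0.195), np.int64(144)), (np.float64(-0.162), np.int64(71)), (np.float64(-0.057), np.int64(43)), (np.float64(-0.189), np.int64(16)), (np.float64(-0.11), np.int64(15)), (np.float64(-0.103), np.int64(6)), (np.float64(-0.156), np.int64(4)), (np.float64(-0.313), np.int64(1))]
bench z -0.00047536555799421176
```

View pics/c0.png

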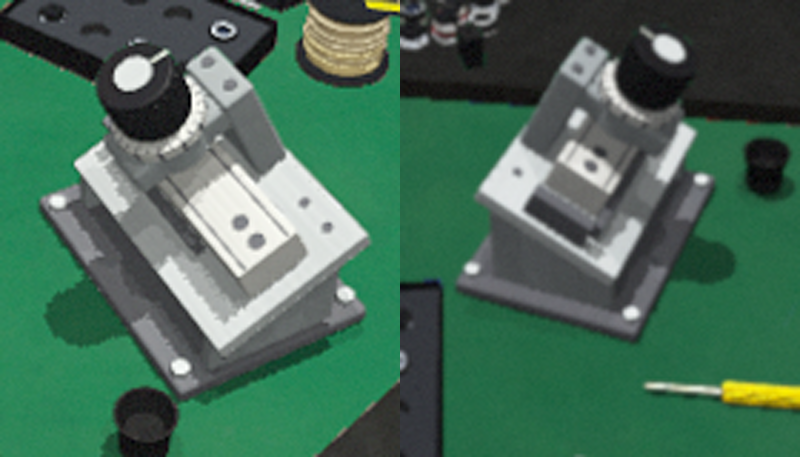

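```bash
python3 - <<'E'
from h import *
from scipy.optimize import least_squares
al=[];res={}
for n,(x,y) in dict(scene=(300,190),side=(250,135)).items():
    f=np.load(n+"0.npz");K,R,o=campose(n);P=cloud(K,R,o,f["d"])
    Q=P[y:y+160,x:x+140].reshape(-1,3);Q=Q[Q[:,2]>.02]; res[n]=Q
    psi=-.25
    for it in range(4):
        B=bedR(psi);h=Q@B[:,2]
        H,E=np.histogram(h,np.arange(-.4,.1,.002));i=H[80:110].argmax()+80;h0=E[i]+.001  # bed candidates -.24..-.18
        m=abs(h-h0)<.003;c=Q[m].mean(0);nv=np.linalg.svd(Q[m]-c,full_matrices=0)[2][2];nv*=np.sign(nv[2]);psi=np.arctan2(-nv[1],-nv[0])
    B=bedR(psi);h=Q@B[:,2];h0=np.median(h[abs(h-h0)<.003]);q=Q@B;q[:,2]-=h0
    print(n,"psi",psi,"tilt",np.arccos(nv[2]),"h0",h0,m.sum())
    k=q[abs(q[:,2]-.136)<.004];(cx,cy),r=cv2.minEnclosingCircle(k[:,:2].astype(np.float32));
    print(" knobtop",len(k),np.median(k[:,2]),cx,cy,r,k[:,:2].mean(0)); 
    org=B@[cx,cy,h0];print(" bed origin",org)
    l=q-[cx,cy,0]
    b=l[(abs(l[:,2]-.032)<.0025)&(abs(l[:,0])<.035)&(l[:,1]<.08)];print(" bar top",len(b),np.median(b[:,2]),np.percentile(b[:,0],[1,99]),np.percentile(b[:,1],[0,1,2,98,100]))
    s=l[(abs(l[:,2])<.003)];print(" bed x,y",s[:,:2].min(0),s[:,:2].max(0))
E
```

```text
scene psi -0.26127025957261196 tilt 0.44822343821603083 h0 -0.18969893980394936 2271
 knobtop 531 0.13608053887389204 0.5613738894462585 -0.03991105780005455 0.026554418727755547 [ 0.56174703 -0.04183795]
 bed origin [ 0.55773548 -0.19044163  0.07336443]
 bar top 1051 0.03198203615330286 [-0.02229245  0.02489595] [-0.09476053 -0.0921879  -0.09167608 -0.00271757  0.00357683]
 bed x,y [-0.12734112 -0.13396901] [0.06087906 0.08703729]
side psi -0.24383566901925302 tilt 0.4499318682332211 h0 -0.19042906768367163 1306
 knobtop 336 0.13635929156898424 0.5635314583778381 -0.045267120003700256 0.02732817456126213 [ 0.56427081 -0.04274983]
 bed origin [ 0.56187122 -0.18643263  0.07364546]
 bar top 397 0.032131266649491896 [-0.02206069  0.02496094] [-0.01401269 -0.01115365 -0.01009365  0.04542515  0.0466826 ]
 bed x,y [-0.12905678 -0.30894998] [0.06115978 0.08716217]
```

The views show the fixture at about (375,265) in scene and (315,190) in side, with the knob at (350,222) and (340,158). The bar's free end faces −y, about 23 mm short. The tool can't tilt, so the knob has to be turned with a vertical gripper whose closing line is level, along bed y.

```bash
cat >> h.py <<'E'
BO=np.array([.560,-.1885,.0745]);PSI=-.25
def delta(bed=None,world=None,yaw=None,st=None):
    """shift (cm, tool axes) and spin (deg) from measured pose"""
    st=st or monitor.observe();R=Ro.from_euler('xyz',st["tool_rot"]).as_matrix()
    w=np.array(world) if bed is None else BO+bedR(PSI)@np.array(bed)
    s=0 if yaw is None else np.degrees((st["tool_rot"][2]-yaw+np.pi)%(2*np.pi)-np.pi)
    return np.round((w-st["tool_pos"])@R*100,2),round(s,1),np.round(w,4)
E
python3 - <<'E'
from h import *
print(delta(world=[.45,.2,.32],yaw=1.32))
w=delta(bed=[-2e-3,-.122,.018])[2];print(w)
p=np.array([.45,.2,.32]);R=Ro.from_euler('xyz',[np.pi,0,2.765-1.445]).as_matrix()
w[2]=.33;print((w-p)@R*100,w)
E
```

```text
(array([-34.49, -17.32,  -9.37]), np.float64(82.8), array([0.45, 0.2 , 0.32]))
[ 0.5205 -0.3043  0.0898]
[-47.10266556  19.34492948  -1.        ] [ 0.5205 -0.3043  0.33  ]
```

Call:
{"fn": "send_rows", "kwargs": {
  "targets": [
    {"translation": [-3.4, -1.7, -3], "spin": 0, "jaw": 0},
    {"translation": [-6.8, -3.4, -6], "spin": 0, "jaw": 0},
    {"translation": [-10.2, -5.2, -9.4], "spin": 0, "jaw": 0},
    {"translation": [-13.6, -6.9, -9.4], "spin": 0, "jaw": 0},
    {"translation": [-17.2, -8.6, -9.4], "spin": 0, "jaw": 0}
  ]
}}

```text
time: 0.6
tool_pos: [0.3223, 0.3439, 0.3217]
tool_rot: [3.14, 0.001, 2.765]
contact_force: [1.0, -0.5, 0.3]
opening: 0.0565
grip_force: 0.0
```

Call:
{"fn": "send_rows", "kwargs": {
  "targets": [
    {"translation": [-3.4, -1.7, 0], "spin": 0, "jaw": 0},
    {"translation": [-6.8, -3.4, 0], "spin": 0, "jaw": 0},
    {"translation": [-10.2, -5.2, 0], "spin": 0, "jaw": 0},
    {"translation": [-13.6, -6.9, 0], "spin": 0, "jaw": 0},
    {"translation": [-17.2, -8.7, 0], "spin": 0, "jaw": 0}
  ]
}}

```text
time: 1.1
tool_pos: [0.45, 0.1995, 0.3205]
tool_rot: [-3.141, -0.001, 2.765]
contact_force: [0.4, 0.7, 0.3]
opening: 0.016
grip_force: 0.0
```

Call:
{"fn": "send_rows", "kwargs": {
  "targets": [
    {"translation": [-1.7, -3, 0], "spin": 0, "jaw": 0},
    {"translation": [-3.4, -6, 0], "spin": 0, "jaw": 0},
    {"translation": [-5, -8.9, 0], "spin": 0, "jaw": 0},
    {"translation": [-6.7, -11.9, 0], "spin": 0, "jaw": 0},
    {"translation": [-8.4, -14.8, 0], "spin": 0, "jaw": 0}
  ]
}}

```text
time: 1.6
tool_pos: [0.4728, 0.0308, 0.3204]
tool_rot: [-3.142, -0.001, 2.765]
contact_force: [-0.3, -0.8, 0.2]
opening: 0.0007
grip_force: 0.0
```

Call:
{"fn": "send_rows", "kwargs": {
  "targets": [
    {"translation": [-1.7, -3, 0], "spin": 0, "jaw": 0},
    {"translation": [-3.4, -6, 0], "spin": 0, "jaw": 0},
    {"translation": [-5, -8.9, 0], "spin": 0, "jaw": 0},
    {"translation": [-6.7, -11.9, 0], "spin": 0, "jaw": 0},
    {"translation": [-8.4, -14.8, 0], "spin": 0, "jaw": 0}
  ]
}}

```text
time: 2.1
tool_pos: [0.4965, -0.1377, 0.3203]
tool_rot: [3.141, -0.001, 2.765]
contact_force: [0.3, -0.6, 0.9]
opening: 0.0006
grip_force: 0.0
```

Call:
{"fn": "send_rows", "kwargs": {
  "targets": [
    {"translation": [-1.7, -3, 0], "spin": 8.3, "jaw": 0},
    {"translation": [-3.4, -6, 0], "spin": 16.6, "jaw": 0},
    {"translation": [-5, -8.9, 0], "spin": 24.9, "jaw": 0},
    {"translation": [-6.7, -11.9, 0], "spin": 33.2, "jaw": 0},
    {"translation": [-8.4, -14.8, 0], "spin": 41.4, "jaw": 0}
  ]
}}

```text
time: 2.6
tool_pos: [0.5202, -0.3062, 0.3202]
tool_rot: [-3.141, -0.001, 2.036]
contact_force: [0.2, -0.0, 0.7]
opening: 0.0004
grip_force: 0.0
```

Call:
{"fn": "send_rows", "kwargs": {
  "targets": [
    {"translation": [0, 0, 0], "spin": 8.3, "jaw": 0},
    {"translation": [0, 0, 0], "spin": 16.6, "jaw": 0},
    {"translation": [0, 0, 0], "spin": 24.9, "jaw": 0},
    {"translation": [0, 0, 0], "spin": 33.2, "jaw": 0},
    {"translation": [0, 0, 0], "spin": 41.4, "jaw": 0}
  ]
}}

```text
time: 3.1
tool_pos: [0.5202, -0.3048, 0.3201]
tool_rot: [-3.14, -0.001, 1.314]
contact_force: [-0.4, -0.2, -0.5]
opening: 0.0005
grip_force: 0.0
```

```bash
python3 - <<'E'
from h import *
st=monitor.observe();print({k:np.round(v,3) for k,v in st.items()})
p,D=read_camera("wrist");np.savez("w1.npz",p=p,d=D);cv2.imwrite("pics/w1.png",p[...,::-1])
K,R,o=campose("wrist",st);P=cloud(K,R,o,D).reshape(-1,3);P=P[D.ravel()>0]
B=bedR(PSI);l=(P-BO)@B
k=l[(abs(l[:,2]-.136)<.006)&(np.hypot(l[:,0],l[:,1])<.05)];print(len(k))
if len(k): print(cv2.minEnclosingCircle(k[:,:2].astype(np.float32)),np.median(k[:,2]))
b=l[(abs(l[:,2])<.006)&(abs(l[:,0])<.065)&(abs(l[:,1])<.11)];c=b.mean(0);nv=np.linalg.svd(b-c,full_matrices=0)[2][2];nv*=np.sign(nv[2]);nw=B@nv
print("bed z",np.median(b[:,2]),"psi",np.arctan2(-nw[1],-nw[0]),"tilt",np.arccos(nw[2]),b.min(0),b.max(0))
t=l[(abs(l[:,2]-.032)<.004)&(abs(l[:,0])<.03)&(l[:,1]<-.03)];print("bar",len(t),np.percentile(t[:,1],[0,1,3]),np.percentile(t[:,0],[1,99]))
print(delta(bed=[-2e-3,-.114,.018],yaw=1.32))
E
```

```text
{'time': np.float64(3.1), 'qpos': array([-0.657,  0.446,  1.112,  0.   ,  1.585, -0.4  ]), 'qvel': array([ 0.000e+00, -0.000e+00,  1.000e-03,  0.000e+00, -1.000e-03,
        1.417e+00]), 'joint_efforts': array([ -0.062, -50.496, -26.564,   0.056,   0.068,  -1.883]), 'tool_pos': array([ 0.52 , -0.305,  0.32 ]), 'tool_rot': array([-3.140e+00, -1.000e-03,  1.314e+00]), 'contact_force': array([-0.39 , -0.23 , -0.514]), 'torque': array([-0.013,  0.046, -0.016]), 'grip_force': np.float64(0.0), 'opening': np.float64(0.0)}
3468
((0.0010808836668729782, -0.0021699010394513607), 0.02640553191304207) 0.13697825554175758
bed z 0.0010205132724940792 psi -0.25647322421345764 tilt 0.4447972233490699 [-0.06021754 -0.10882067 -0.00599052] [0.06110053 0.05898595 0.00599607]
bar 2540 [-0.09563609 -0.0946068  -0.09316632] [-0.02210342  0.02461627]
(array([ 0.84,  0.03, 23.03]), np.float64(-0.8), array([ 0.5225, -0.2966,  0.0898]))
```

View pics/w1.png

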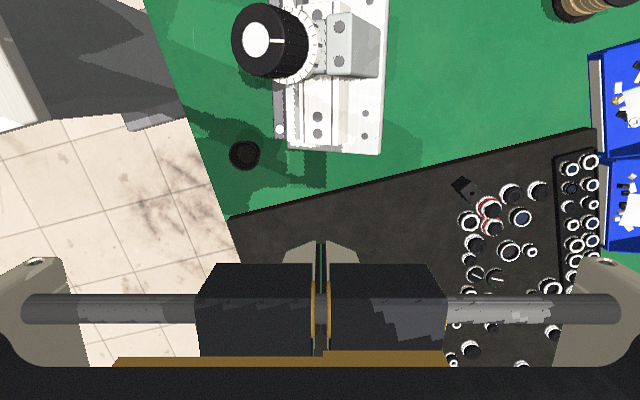

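The wrist view shows the knob at (268,40), the bar's free end near (300,148), the loupe at (244,155) and the shut fingers at (320,260). All of it agrees with the fixed cameras to about 2 mm. Next I go down beside the bar's free end.

Call:
{"fn": "send_rows", "kwargs": {
  "targets": [
    {"translation": [0, 0, 3.5], "spin": -0.8, "jaw": 0},
    {"translation": [0, 0, 7.5], "spin": -0.8, "jaw": 0},
    {"translation": [0, 0, 11.5], "spin": -0.8, "jaw": 0},
    {"translation": [0, 0, 15], "spin": -0.8, "jaw": 0},
    {"translation": [0, 0, 17], "spin": -0.8, "jaw": 0}
  ]
}}

```text
time: 3.65
tool_pos: [0.5189, -0.3037, 0.1471]
tool_rot: [-3.137, -0.002, 1.337]
contact_force: [0.3, -1.1, 0.5]
opening: 0.0001
grip_force: 0.0
```

Call:
{"fn": "send_rows", "kwargs": {
  "targets": [
    {"translation": [0, 0, 2], "spin": 0, "jaw": 0},
    {"translation": [0, 0, 4], "spin": 0, "jaw": 0},
    {"translation": [0, 0, 5.5], "spin": 0, "jaw": 0},
    {"translation": [0, 0, 6], "spin": 0, "jaw": 0},
    {"translation": [0, 0, 6], "spin": 0, "jaw": 0}
  ]
}}

```text
time: 4.15
tool_pos: [0.52, -0.3045, 0.0899]
tool_rot: [-3.14, -0.001, 1.335]
contact_force: [-0.7, 0.7, -0.4]
opening: 0.0004
grip_force: 0.0
```

```bash
sed -i 's/^BO=.*/BO=np.array([.560,-.190,.0747]);PSI=-.253/' h.py; python3 - <<'E'
from h import *
st=monitor.observe();B=bedR(PSI);print((st["tool_pos"]-BO)@B,st["tool_rot"],st["contact_force"])
print(delta(bed=[-2e-3,-.0795,.018],yaw=1.32))
p,D=read_camera("scene");cv2.imwrite("pics/s1.png",cv2.resize(p[170:340,270:470,::-1],(800,680),interpolation=cv2.INTER_CUBIC)[:600])
E
```

```text
[-0.00247792 -0.12087882  0.01808902] [-3.13995254e+00 -8.87967819e-04  1.33505007e+00] [-0.66898514  0.68635638 -0.43918741]
(array([ 4.14,  0.12, -0.01]), np.float64(0.9), array([ 0.5308, -0.2646,  0.09  ]))
```

View pics/s1.png

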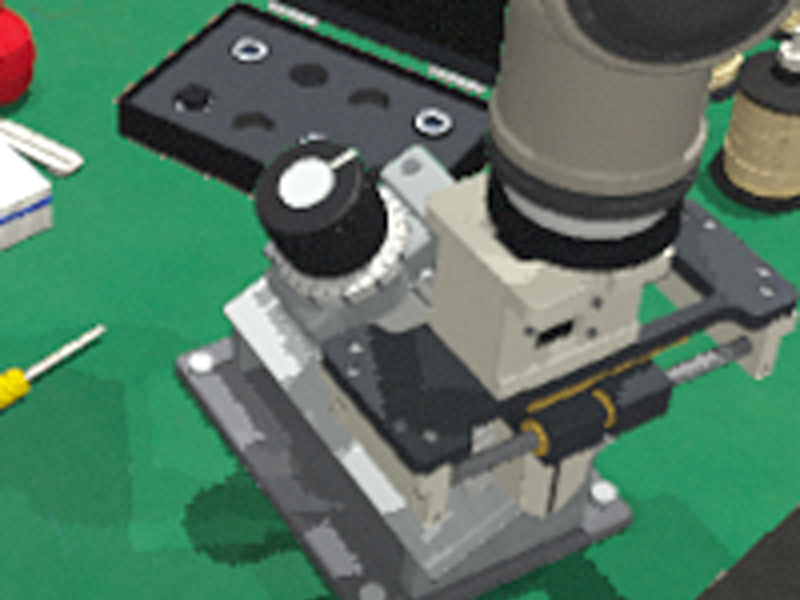

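The picture shows the shut fingers at (560,480) just outside the bar's end, with the gripper body clear of the arm and knob at (320,210). I push along +y (tool x).

Call:
{"fn": "send_rows", "kwargs": {
  "targets": [
    {"translation": [0.5, 0, 0], "spin": 0.9, "jaw": 0},
    {"translation": [1.0, 0, 0], "spin": 0.9, "jaw": 0},
    {"translation": [1.5, 0, 0], "spin": 0.9, "jaw": 0},
    {"translation": [2.0, 0.1, 0], "spin": 0.9, "jaw": 0},
    {"translation": [2.4, 0.1, 0], "spin": 0.9, "jaw": 0}
  ]
}}

```text
time: 4.7
tool_pos: [0.527, -0.2821, 0.0913]
tool_rot: [3.141, 0.002, 1.319]
contact_force: [-3.4, -4.0, 3.3]
opening: 0.0001
grip_force: 2.4
```

Call:
{"fn": "send_rows", "kwargs": {
  "targets": [
    {"translation": [0.3, 0, 0], "spin": 0, "jaw": 0},
    {"translation": [0.6, 0, 0], "spin": 0, "jaw": 0},
    {"translation": [0.9, 0, 0], "spin": 0, "jaw": 0},
    {"translation": [1.1, 0, 0], "spin": 0, "jaw": 0},
    {"translation": [1.2, 0, 0], "spin": 0, "jaw": 0}
  ]
}}

```text
time: 5.2
tool_pos: [0.5298, -0.2707, 0.0912]
tool_rot: [3.141, 0.001, 1.318]
contact_force: [-3.6, -4.3, 4.5]
opening: 0.0001
grip_force: 2.6
```

Call:
{"fn": "send_rows", "kwargs": {
  "targets": [
    {"translation": [0.05, 0, 0], "spin": 0, "jaw": 0},
    {"translation": [0.1, 0, 0], "spin": 0, "jaw": 0},
    {"translation": [0.15, 0, 0], "spin": 0, "jaw": 0},
    {"translation": [0.2, 0, 0], "spin": 0, "jaw": 0},
    {"translation": [0.2, 0, 0], "spin": 0, "jaw": 0}
  ]
}}

```text
time: 5.7
tool_pos: [0.5302, -0.2689, 0.0912]
tool_rot: [3.141, 0.001, 1.318]
contact_force: [-4.0, -4.3, 4.2]
opening: 0.0005
grip_force: 2.5
```

Call:
{"fn": "send_rows", "kwargs": {
  "targets": [
    {"translation": [0.05, 0, 0], "spin": 0, "jaw": 0},
    {"translation": [0.1, 0, 0], "spin": 0, "jaw": 0},
    {"translation": [0.15, 0, 0], "spin": 0, "jaw": 0},
    {"translation": [0.2, 0, 0], "spin": 0, "jaw": 0},
    {"translation": [0.2, 0, 0], "spin": 0, "jaw": 0}
  ]
}}

```text
time: 6.2
tool_pos: [0.5307, -0.2669, 0.0912]
tool_rot: [3.141, 0.001, 1.318]
contact_force: [-3.7, -4.5, 3.4]
opening: 0.0005
grip_force: 2.5
```

Call:
{"fn": "send_rows", "kwargs": {
  "targets": [
    {"translation": [0.05, 0, 0], "spin": 0, "jaw": 0},
    {"translation": [0.1, 0, 0], "spin": 0, "jaw": 0},
    {"translation": [0.15, 0, 0], "spin": 0, "jaw": 0},
    {"translation": [0.2, 0, 0], "spin": 0, "jaw": 0},
    {"translation": [0.2, 0, 0], "spin": 0, "jaw": 0}
  ]
}}

```text
time: 6.7
tool_pos: [0.5311, -0.2657, 0.0912]
tool_rot: [3.141, 0.003, 1.318]
contact_force: [-5.2, -7.1, 3.5]
opening: 0.0003
grip_force: 3.9
```

Call:
{"fn": "send_rows", "kwargs": {
  "targets": [
    {"translation": [0.05, 0, 0], "spin": 0, "jaw": 0},
    {"translation": [0.1, 0, 0], "spin": 0, "jaw": 0},
    {"translation": [0.15, 0, 0], "spin": 0, "jaw": 0},
    {"translation": [0.15, 0, 0], "spin": 0, "jaw": 0},
    {"translation": [0.15, 0, 0], "spin": 0, "jaw": 0}
  ]
}}

```text
time: 7.2
tool_pos: [0.5311, -0.2656, 0.0912]
tool_rot: [3.141, 0.005, 1.318]
contact_force: [-6.3, -10.7, 2.5]
opening: 0.0007
grip_force: 6.5
```

```bash
python3 - <<'E'
from h import *
st=monitor.observe();B=bedR(PSI);print((st["tool_pos"]-BO)@B,st["contact_force"]@B)
p,D=read_camera("side");np.savez("side1.npz",p=p,d=D)
K,R,o=campose("side");P=cloud(K,R,o,D).reshape(-1,3);l=(P-BO)@B
t=l[(abs(l[:,2]-.032)<.003)&(abs(l[:,0])<.02)&(l[:,1]>-.03)&(l[:,1]<.1)];print("bar",len(t),np.percentile(t[:,1],[50,97,99,100]))
for z in(.0,.024):
    t=l[(abs(l[:,2]-z)<.0025)&(abs(l[:,0])<.012)&(l[:,1]>.03)&(l[:,1]<.1)];print(z,len(t),np.percentile(t[:,1],[0,2,98,100]) if len(t) else 0)
E
```

```text
[-0.00099544 -0.08047028  0.01882908] [ -1.96040595 -11.9760299    3.76452078]
bar 455 [0.03603332 0.07102651 0.07214026 0.07562003]
0.0 32 [0.08244207 0.08265386 0.09061184 0.09245578]
0.024 64 [0.06973062 0.07011891 0.08530912 0.08576105]
```

Force is now 12 N with no motion, and the bar's end is at y≈70 mm, so it is home. I back off and go up.

Call:
{"fn": "send_rows", "kwargs": {
  "targets": [
    {"translation": [-0.8, 0, 0], "spin": 0, "jaw": 0},
    {"translation": [-2, 0, 0], "spin": 0, "jaw": 0},
    {"translation": [-3, 0, -2], "spin": 0, "jaw": 0},
    {"translation": [-3, 0, -6], "spin": 0, "jaw": 0},
    {"translation": [-3, 0, -10], "spin": 0, "jaw": 0.75}
  ]
}}

```text
time: 7.75
tool_pos: [0.5238, -0.292, 0.191]
tool_rot: [-3.14, -0.002, 1.317]
contact_force: [0.8, -0.9, 0.6]
opening: 0.0048
grip_force: 0.0
```

Call:
{"fn": "send_rows", "kwargs": {
  "targets": [
    {"translation": [0, 0, -4], "spin": 0, "jaw": 0.75},
    {"translation": [0, 0, -8], "spin": 0, "jaw": 0.75},
    {"translation": [0, 0, -12], "spin": 0, "jaw": 0.75},
    {"translation": [0, 0, -15], "spin": 0, "jaw": 0.75},
    {"translation": [0, 0, -15], "spin": 0, "jaw": 0.75}
  ]
}}

```text
time: 8.25
tool_pos: [0.5255, -0.2927, 0.3457]
tool_rot: [3.133, 0.003, 1.318]
contact_force: [0.1, -0.1, 0.2]
opening: 0.0439
grip_force: 0.0
```

```bash
cat >> h.py <<'E'
def view(n="scene"):
    st=monitor.observe();p,D=read_camera(n);K,R,o=campose(n,st);P=cloud(K,R,o,D)
    return p,((P.reshape(-1,3)-BO)@bedR(PSI)).reshape(P.shape)
E
python3 - <<'E'
from h import *
for n in("side","scene","wrist"):
    p,l=view(n);l=l.reshape(-1,3)
    t=l[(abs(l[:,2]-.032)<.003)&(abs(l[:,0])<.02)&(l[:,1]>-.11)&(l[:,1]<.1)];print("bar",len(t),np.percentile(t[:,1],[0,1,99,100]))
    k=l[(abs(l[:,2]-.136)<.004)&(np.hypot(l[:,0],l[:,1])<.05)];print(len(k),len(k) and cv2.minEnclosingCircle(k[:,:2].astype(np.float32)),np.median(k[:,2]))
w=BO+bedR(PSI)@[0,0,.125]-[0,0,.0188];print(w,monitor.observe()["opening"])
print(delta(world=w,yaw=-.253+np.radians(40)))
E
```

```text
bar 456 [-0.01091954 -0.00580322  0.07280194  0.07379795]
322 ((0.0013586301356554031, 0.0035470938310027122), 0.0266822911798954) 0.1350419598829835
bar 664 [-0.07188725 -0.07101801 -0.00197842  0.00042628]
529 ((-0.0019130229484289885, -0.00011935504153370857), 0.026975544169545174) 0.1357352788837478
bar 2546 [-0.07142125 -0.07017574  0.06581872  0.06795097]
2769 ((0.00045552317169494927, -0.0009457843261770904), 0.026749486103653908) 0.13700184243953717
[ 0.50736015 -0.1763905   0.16845589] 0.05567493760427142
(array([10.73, -4.47, 17.12]), np.float64(50.0), array([ 0.5074, -0.1764,  0.1685]))
```

Call:
{"fn": "send_rows", "kwargs": {
  "targets": [
    {"translation": [3, -1.3, 0], "spin": 8.5, "jaw": 0.75},
    {"translation": [6, -2.5, 0], "spin": 17, "jaw": 0.75},
    {"translation": [9, -3.8, 0], "spin": 25.5, "jaw": 0.75},
    {"translation": [10.7, -4.5, 0], "spin": 34, "jaw": 0.75},
    {"translation": [10.7, -4.5, 0], "spin": 42, "jaw": 0.75}
  ]
}}

```text
time: 8.9
tool_pos: [0.5068, -0.1743, 0.3394]
tool_rot: [-3.138, 0.001, 0.582]
contact_force: [-0.2, -1.0, 0.4]
opening: 0.0687
grip_force: 0.0
```

Call:
{"fn": "send_rows", "kwargs": {
  "targets": [
    {"translation": [0, 0, 3], "spin": 8, "jaw": 0.75},
    {"translation": [0, 0, 6], "spin": 8, "jaw": 0.75},
    {"translation": [0, 0, 9], "spin": 8, "jaw": 0.75},
    {"translation": [0, 0, 10], "spin": 8, "jaw": 0.75},
    {"translation": [0, 0, 10], "spin": 8, "jaw": 0.75}
  ]
}}

```text
time: 9.4
tool_pos: [0.5065, -0.1765, 0.2386]
tool_rot: [-3.137, 0.003, 0.445]
contact_force: [0.3, 0.1, -0.0]
opening: 0.0692
grip_force: 0.0
```

```bash
python3 - <<'E'
from h import *
st=monitor.observe()
print(np.round(st["qpos"],2),st["tool_pos"],st["tool_rot"],st["torque"],st["opening"])
print(delta(world=BO+bedR(PSI)@[0,0,.125]-[0,0,.0188],yaw=-.253+np.radians(40)))
p,l=view("wrist");L=l.reshape(-1,3);k=L[(abs(L[:,2]-.136)<.005)&(np.hypot(L[:,0],L[:,1])<.05)];print(len(k),cv2.minEnclosingCircle(k[:,:2].astype(np.float32)),np.median(k[:,2]))
cv2.imwrite("pics/w2.png",p[...,::-1])
E
```

```text
[-0.48  0.36  1.47  0.    1.32  0.65] [ 0.50649752 -0.17652625  0.23856048] [-3.13736437e+00  2.89895786e-03  4.45251977e-01] [-0.04964566  0.13283145 -0.00243189] 0.06923080482679284
(array([0.1 , 0.05, 7.01]), np.float64(0.0), array([ 0.5074, -0.1764,  0.1685]))
3860 ((7.297789125004783e-05, -0.0006107964436523616), 0.026651090011000633) 0.13701904143507138
```

View pics/w2.png

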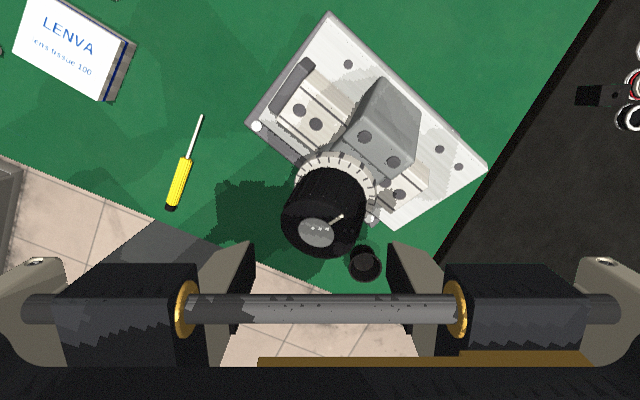

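The knob at (322,215) lies between the open fingers (tips near (235,250) and (400,250)), and the bar is against the dark stop at (295,85). I go down and grip.

Call:
{"fn": "send_rows", "kwargs": {
  "targets": [
    {"translation": [0.1, 0, 2.5], "spin": 0, "jaw": 0.75},
    {"translation": [0.1, 0, 5], "spin": 0, "jaw": 0.75},
    {"translation": [0.1, 0, 6.5], "spin": 0, "jaw": 0.75},
    {"translation": [0.1, 0, 7], "spin": 0, "jaw": 0.75},
    {"translation": [0.1, 0, 7], "spin": 0, "jaw": 0.75}
  ]
}}

```text
time: 9.95
tool_pos: [0.5089, -0.1769, 0.1714]
tool_rot: [3.141, -0.001, 0.445]
contact_force: [0.1, 1.0, -0.6]
opening: 0.0687
grip_force: 0.0
```

Call:
{"fn": "send_rows", "kwargs": {
  "targets": [
    {"translation": [0, 0, 0], "spin": 0, "jaw": 0.5},
    {"translation": [0, 0, 0], "spin": 0, "jaw": 0.5},
    {"translation": [0, 0, 0], "spin": 0, "jaw": 0.5},
    {"translation": [0, 0, 0], "spin": 0, "jaw": 0.45},
    {"translation": [0, 0, 0], "spin": 0, "jaw": 0.45}
  ],
  "force": 40
}}

```text
time: 10.45
tool_pos: [0.5093, -0.1773, 0.1719]
tool_rot: [3.139, -0.002, 0.445]
contact_force: [1.6, -2.9, 5.2]
opening: 0.0566
grip_force: 38.3
```

```bash
cat > t.py <<'E'
from h import *
st=monitor.observe();B=bedR(PSI)
g=st["tool_pos"]+[0,0,.0188]
print("t",round(st["time"],2),"yaw",np.round(np.degrees(st["tool_rot"][2]-PSI),1),"F",np.round(st["contact_force"]@B,1),"T",np.round(st["torque"]@B,2),"T6",st["joint_efforts"][5].round(2),"q6",st["qpos"][5].round(3),"grip",st["grip_force"].round(1),st["opening"].round(4),"bed",np.round((g-BO)@B*1e3,1))
p,l=view("scene");np.savez(f"k{int(round(st['time']*100))}.npz",p=p,l=l)
E
python3 t.py
```

```text
Traceback (most recent call last):
  File "t.py", line 4, in <module>
    print("t",round(st["time"],2),"yaw",np.round(np.degrees(st["tool_rot"][2]-PSI),1),"F",np.round(st["contact_force"]@B,1),"T",np.round(st["torque"]@B,2),"T6",st["joint_efforts"][5].round(2),"q6",st["qpos"][5].round(3),"grip",st["grip_force"].round(1),st["opening"].round(4),"bed",np.round((g-BO)@B*1e3,1))
                                                                                                                                                                                                                                   ^^^^^^^^^^^^^^^^^^^^^^
AttributeError: 'float' object has no attribute 'round'
```

Call:
{"fn": "send_rows", "kwargs": {
  "targets": [
    {"translation": [0, 0, 0], "spin": 3, "jaw": 0.45},
    {"translation": [0, 0, 0], "spin": 6, "jaw": 0.45},
    {"translation": [0, 0, 0], "spin": 9, "jaw": 0.45},
    {"translation": [0, 0, 0], "spin": 12, "jaw": 0.45},
    {"translation": [0, 0, 0], "spin": 15, "jaw": 0.45}
  ]
}}

```text
time: 10.95
tool_pos: [0.5085, -0.1766, 0.1721]
tool_rot: [3.141, -0.001, 0.182]
contact_force: [-2.1, 1.0, 11.6]
opening: 0.0542
grip_force: 38.5
```

```bash
sed -i 's/st\["joint_efforts"\]\[5\].round(2)/round(float(st["joint_efforts"][5]),2)/;s/st\["qpos"\]\[5\].round(3)/round(float(st["qpos"][5]),3)/;s/st\["grip_force"\].round(1),st\["opening"\].round(4)/round(float(st["grip_force"]),1),round(float(st["opening"]),4)/' t.py; python3 t.py
```

```text
t 10.95 yaw 24.9 F [ 2.9  0.5 11.4] T [0.3  0.56 0.06] T6 -0.48 q6 0.912 grip 38.5 0.0542 bed [2.600e+00 1.000e-01 1.278e+02]
```

Call:
{"fn": "send_rows", "kwargs": {
  "targets": [
    {"translation": [0, 0, 0], "spin": 3, "jaw": 0.45},
    {"translation": [0, 0, 0], "spin": 6, "jaw": 0.45},
    {"translation": [0, 0, 0], "spin": 9, "jaw": 0.45},
    {"translation": [0, 0, 0], "spin": 12, "jaw": 0.45},
    {"translation": [0, 0, 0], "spin": 12, "jaw": 0.45}
  ]
}}

```text
time: 11.5
tool_pos: [0.5086, -0.1759, 0.1717]
tool_rot: [-3.141, -0.001, -0.027]
contact_force: [-0.9, 1.2, 7.9]
opening: 0.0528
grip_force: 38.6
```

```bash
python3 t.py; python3 - <<'E'
import numpy as np,cv2,glob
o=[]
for f in sorted(glob.glob("k*.npz"))[:2]: o.append(cv2.resize(np.load(f)["p"][170:300,300:430,::-1],(390,390),interpolation=cv2.INTER_CUBIC))
cv2.imwrite("pics/k1.png",np.hstack(o))
E
```

```text
t 11.5 yaw 13.0 F [2.3 1.  7.6] T [ 0.78  0.4  -0.01] T6 0.81 q6 1.121 grip 38.6 0.0528 bed [  2.3   0.8 127.4]
```

View pics/k1.png

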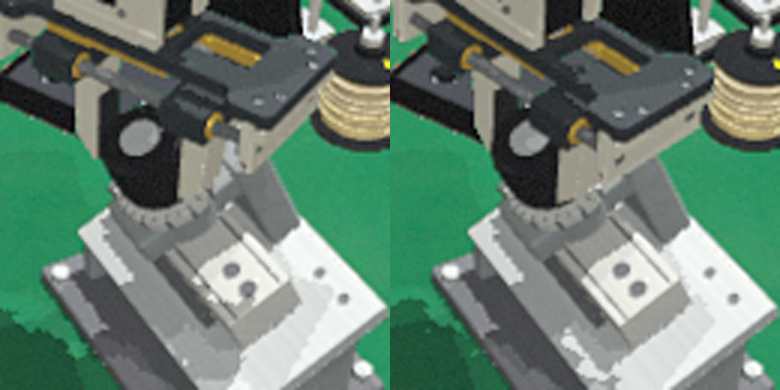

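The scene crops show the fingers on the knob (about (150,150) left, (540,150) right). The collar notches haven't moved.

Call:
{"fn": "send_rows", "kwargs": {
  "targets": [
    {"translation": [0, 0, 0], "spin": 3, "jaw": 0.45},
    {"translation": [0, 0, 0], "spin": 6, "jaw": 0.45},
    {"translation": [0, 0, 0], "spin": 9, "jaw": 0.45},
    {"translation": [0, 0, 0], "spin": 9, "jaw": 0.45},
    {"translation": [0, 0, 0], "spin": 9, "jaw": 0.45}
  ]
}}

```text
time: 12.05
tool_pos: [0.5087, -0.176, 0.1712]
tool_rot: [-3.14, -0.001, -0.181]
contact_force: [-0.1, 2.7, 6.3]
opening: 0.0518
grip_force: 39.6
```

```bash
python3 t.py
```

```text
t 12.05 yaw 4.1 F [2.1 2.6 6. ] T [ 0.7   0.07 -0.13] T6 0.24 q6 1.275 grip 39.6 0.0518 bed [  2.3   0.8 126.9]
```

Call:
{"fn": "send_rows", "kwargs": {
  "targets": [
    {"translation": [0, 0, 0], "spin": 3, "jaw": 0.45},
    {"translation": [0, 0, 0], "spin": 6, "jaw": 0.45},
    {"translation": [0, 0, 0], "spin": 9, "jaw": 0.45},
    {"translation": [0, 0, 0], "spin": 9, "jaw": 0.45},
    {"translation": [0, 0, 0], "spin": 9, "jaw": 0.45}
  ]
}}

```text
time: 12.6
tool_pos: [0.5092, -0.1752, 0.1709]
tool_rot: [-3.139, -0.001, -0.337]
contact_force: [2.9, 4.2, 3.0]
opening: 0.0515
grip_force: 40.0
```

```bash
python3 t.py
```

```text
t 12.6 yaw -4.8 F [2.9 4.8 2. ] T [ 2.39 -0.44 -0.37] T6 0.78 q6 1.431 grip 40.0 0.0515 bed [  2.4   1.6 126.6]
```

Corrected for the sensor's lever arm (Mz ≈ Tz + 0.1·Fy), the knob torque is a steady 0.1 N m. So the knob turns freely and the foot hasn't met the bar. I carry on with a firmer grip.

```bash
sed -i 's/^p,l=.*//' t.py; cat >> t.py <<'E'
print("Mz",round(float((st["torque"]@B)[2]+.1*(st["contact_force"]@B)[1]),3))
E
python3 t.py
```

```text
t 12.65 yaw -4.8 F [2.7 5.8 2.5] T [ 2.38 -0.41 -0.31] T6 0.75 q6 1.431 grip 40.0 0.0512 bed [  2.4   1.6 126.6]
Mz 0.268
```

Call:
{"fn": "send_rows", "kwargs": {
  "targets": [
    {"translation": [0, 0, 0], "spin": 3, "jaw": 0.4},
    {"translation": [0, 0, 0], "spin": 6, "jaw": 0.4},
    {"translation": [0, 0, 0], "spin": 9, "jaw": 0.4},
    {"translation": [0, 0, 0], "spin": 9, "jaw": 0.4},
    {"translation": [0, 0, 0], "spin": 9, "jaw": 0.4}
  ],
  "force": 58
}}

```text
time: 13.15
tool_pos: [0.5092, -0.174, 0.1715]
tool_rot: [-3.136, 0.0, -0.494]
contact_force: [1.1, 6.8, 9.4]
opening: 0.0512
grip_force: 58.9
```

```bash
python3 t.py
```

```text
t 13.15 yaw -13.8 F [3.5 6.9 8.8] T [ 4.2  -0.28 -0.57] T6 1.42 q6 1.587 grip 58.9 0.0512 bed [  2.4   2.7 127.2]
Mz 0.114
```

Call:
{"fn": "send_rows", "kwargs": {
  "targets": [
    {"translation": [0, 0, 0], "spin": 3, "jaw": 0.4},
    {"translation": [0, 0, 0], "spin": 6, "jaw": 0.4},
    {"translation": [0, 0, 0], "spin": 9, "jaw": 0.4},
    {"translation": [0, 0, 0], "spin": 9, "jaw": 0.4},
    {"translation": [0, 0, 0], "spin": 9, "jaw": 0.4}
  ]
}}

```text
time: 13.65
tool_pos: [0.5089, -0.1733, 0.1726]
tool_rot: [-3.136, 0.001, -0.65]
contact_force: [-5.0, 11.0, 17.4]
opening: 0.0518
grip_force: 60.6
```

```bash
python3 t.py
```

```text
t 13.65 yaw -22.8 F [ 0.8  9.4 19. ] T [ 4.7   0.21 -0.66] T6 1.5 q6 1.744 grip 60.6 0.0518 bed [  2.4   3.4 128.4]
Mz 0.278
```

```bash
cat > t.py <<'E'
from h import *
B=bedR(PSI);a=[]
for i in range(5):
    st=monitor.observe();a.append(np.r_[st["contact_force"]@B,st["torque"]@B,st["joint_efforts"][5]]);read_camera("scene") if i<4 else 0
a=np.mean(a,0);g=st["tool_pos"]+[0,0,.0188]
print("t",round(st["time"],2),"yaw",np.round(np.degrees(st["tool_rot"][2]-PSI),1),"F",np.round(a[:3],2),"T",np.round(a[3:6],3),"T6",round(a[6],2),"open",round(float(st["opening"]),4),"bed",np.round((g-BO)@B*1e3,1),"Mz",round(a[5]+.1*a[1],3))
E
python3 t.py
```

```text
t 13.85 yaw -22.8 F [ 1.04 10.15 19.42] T [ 4.748  0.171 -0.656] T6 1.47 open 0.0521 bed [  2.5   3.4 128.5] Mz 0.359
```

Call:
{"fn": "send_rows", "kwargs": {
  "targets": [
    {"translation": [0, 0, 0], "spin": 3, "jaw": 0.4},
    {"translation": [0, 0, 0], "spin": 6, "jaw": 0.4},
    {"translation": [0, 0, 0], "spin": 9, "jaw": 0.4},
    {"translation": [0, 0, 0], "spin": 9, "jaw": 0.4},
    {"translation": [0, 0, 0], "spin": 9, "jaw": 0.4}
  ]
}}

```text
time: 14.35
tool_pos: [0.5092, -0.1731, 0.1732]
tool_rot: [-3.135, 0.002, -0.808]
contact_force: [-5.7, 12.9, 20.8]
opening: 0.053
grip_force: 62.0
```

```bash
python3 t.py
```

```text
t 14.55 yaw -31.8 F [ 1.17 11.55 22.11] T [ 4.77e+00 -4.00e-03 -7.97e-01] T6 1.35 open 0.0532 bed [  2.9   3.6 128.8] Mz 0.357
```

Call:
{"fn": "send_rows", "kwargs": {
  "targets": [
    {"translation": [0, 0, 0], "spin": 3, "jaw": 0.4},
    {"translation": [0, 0, 0], "spin": 6, "jaw": 0.4},
    {"translation": [0, 0, 0], "spin": 9, "jaw": 0.4},
    {"translation": [0, 0, 0], "spin": 9, "jaw": 0.4},
    {"translation": [0, 0, 0], "spin": 9, "jaw": 0.4}
  ]
}}

```text
time: 15.05
tool_pos: [0.5095, -0.1732, 0.1735]
tool_rot: [-3.135, 0.002, -0.965]
contact_force: [-5.3, 14.8, 22.5]
opening: 0.0544
grip_force: 62.6
```

```bash
python3 t.py
```

```text
t 15.25 yaw -40.8 F [ 1.9  13.18 23.82] T [ 4.365 -0.121 -0.896] T6 1.08 open 0.054 bed [  3.4   3.6 129.1] Mz 0.422
```

End of stroke. I release, rise, spin back, and read the knob's index line to see how far it has turned.

Call:
{"fn": "send_rows", "kwargs": {
  "targets": [
    {"translation": [0, 0, 0], "spin": 0, "jaw": 0.75},
    {"translation": [0, 0, 0], "spin": 0, "jaw": 0.75},
    {"translation": [0, 0, -1], "spin": 0, "jaw": 0.75},
    {"translation": [0, 0, -4], "spin": 0, "jaw": 0.75},
    {"translation": [0, 0, -7], "spin": 0, "jaw": 0.75}
  ]
}}

```text
time: 15.75
tool_pos: [0.5076, -0.1769, 0.241]
tool_rot: [3.14, 0.002, -0.968]
contact_force: [0.3, -0.7, -0.0]
opening: 0.069
grip_force: 0.0
```

Call:
{"fn": "send_rows", "kwargs": {
  "targets": [
    {"translation": [0, 0, 0], "spin": -8.5, "jaw": 0.75},
    {"translation": [0, 0, 0], "spin": -17, "jaw": 0.75},
    {"translation": [0, 0, 0], "spin": -25.5, "jaw": 0.75},
    {"translation": [0, 0, 0], "spin": -34, "jaw": 0.75},
    {"translation": [0, 0, 0], "spin": -42, "jaw": 0.75}
  ]
}}

```text
time: 16.25
tool_pos: [0.508, -0.1771, 0.2407]
tool_rot: [3.141, 0.001, -0.229]
contact_force: [0.2, 0.1, -0.0]
opening: 0.0687
grip_force: 0.0
```

Call:
{"fn": "send_rows", "kwargs": {
  "targets": [
    {"translation": [0, 0, 0], "spin": -8.5, "jaw": 0.75},
    {"translation": [0, 0, 0], "spin": -17, "jaw": 0.75},
    {"translation": [0, 0, 0], "spin": -25.5, "jaw": 0.75},
    {"translation": [0, 0, 0], "spin": -34, "jaw": 0.75},
    {"translation": [0, 0, 0], "spin": -42, "jaw": 0.75}
  ]
}}

```text
time: 16.75
tool_pos: [0.508, -0.1771, 0.2407]
tool_rot: [-3.141, 0.001, 0.504]
contact_force: [-0.6, -0.3, -0.2]
opening: 0.0689
grip_force: 0.0
```

```bash
cat > k.py <<'E'
from h import *
B=bedR(PSI)
def knob(p,l,tag):
    g=p.min(-1).astype(int);m=(abs(l[...,2]-.1365)<.004)&(np.hypot(l[...,0],l[...,1])<.035)
    c=np.array(cv2.minEnclosingCircle(l[m][:,:2].astype(np.float32))[0]);q=l[...,:2]-c;r=np.hypot(*np.moveaxis(q,-1,0))
    b=m&(g>90)&(r>.014)&(r<.025);v=q[b]
    print(tag,len(v),"c",c.round(4),"angle",np.degrees(np.arctan2(*(v.mean(0)[::-1]))).round(1) if len(v) else None)
def collar(p,l):
    r=np.hypot(l[...,0],l[...,1]);m=(abs(l[...,2]-.093)<.003)&(r>.027)&(r<.0315);return np.degrees(np.arctan2(l[m][:,1],l[m][:,0])),p[m].mean(-1)
if __name__=="__main__":
    f=np.load("scene0.npz");K,R,o=campose("scene");knob(f["p"],(cloud(K,R,o,f["d"])-BO)@B,"scene0")
    f=np.load("side0.npz");K,R,o=campose("side");knob(f["p"],(cloud(K,R,o,f["d"])-BO)@B,"side0")
    for n in("scene","side","wrist"): knob(*view(n),n)
    st=monitor.observe();print(st["tool_pos"],st["tool_rot"],st["contact_force"]@B,st["torque"]@B)
    print(delta(world=BO+B@[0,0,.125]-[0,0,.0188],yaw=PSI+np.radians(45)))
E
python3 k.py; python3 - <<'E'
from h import *
p,l=view("scene");cv2.imwrite("pics/s2.png",cv2.resize(p[190:320,300:440,::-1],(800,600),interpolation=cv2.INTER_CUBIC)[:600]);
p,l=view("wrist");np.savez("w3.npz",p=p,l=l)
E
```

```text
scene0 28 c [-0.0025 -0.0005] angle 18.7
side0 32 c [0.0004 0.0034] angle -59.5
scene 16 c [-0.0023  0.    ] angle -60.8
side 7 c [0.0006 0.0026] angle -79.7
wrist 62 c [ 0.0007 -0.0005] angle -74.5
[ 0.50811844 -0.17697056  0.24067476] [-3.14126672e+00  8.10252370e-04  4.94727143e-01] [ 0.25397237  0.74110589 -0.32126011] [-0.11423779  0.14835342  0.06404013]
(array([-0.03, -0.08,  7.22]), np.float64(-2.2), array([ 0.5074, -0.1764,  0.1685]))
```

```bash
cat >> h.py <<'E'
def rect(n,p,z=.1362,st=None,h=.034,N=260):
    a=np.linspace(h,-h,N);X,Y=np.meshgrid(a,a,indexing='ij') # up image=+x, right=-y
    P=BO+np.stack([X,Y,np.full_like(X,z)],-1)@bedR(PSI).T
    uv=proj(*campose(n,st),P).astype(np.float32);return cv2.remap(p,uv[...,0],uv[...,1],cv2.INTER_LINEAR)
E
python3 - <<'E'
from h import *
a=rect("scene",np.load("scene0.npz")["p"]);b=rect("side",np.load("side0.npz")["p"])
st=dict(tool_pos=np.array([.5065,-.1765,.2386]),tool_rot=np.array([-3.1374,.0029,.4453]));c=rect("wrist",cv2.imread("pics/w2.png")[...,::-1].copy(),st=st)
d=rect("scene",read_camera("scene")[0]);st=monitor.observe();e=rect("side",read_camera("side")[0]);f=rect("wrist",np.load("w3.npz")["p"],st=st)
cv2.imwrite("pics/r1.png",np.vstack([np.hstack([a,b,c]),np.hstack([d,e,f])])[...,::-1])
E
```

```text
(no output)
```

View pics/r1.png

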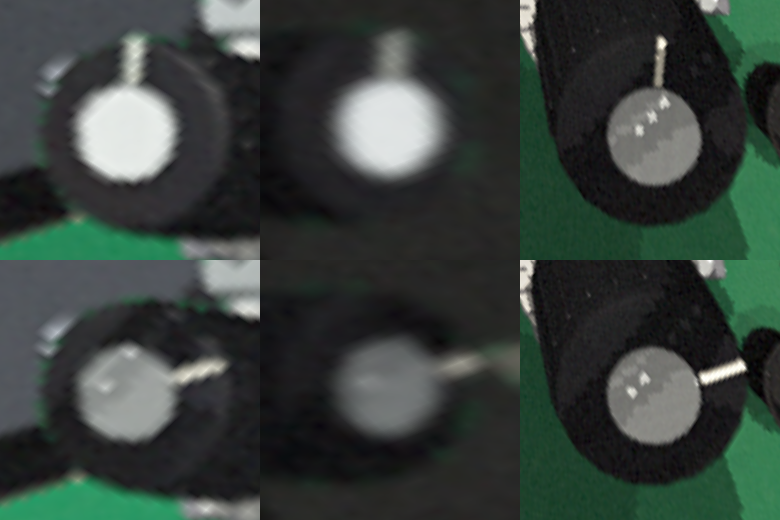

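The rectified views (top: before, bottom: now) show the index line going from +x to about 72° clockwise. So the knob followed the grip fully and did not spring back, which means the foot hasn't loaded yet. I start the second stroke.

Call:
{"fn": "send_rows", "kwargs": {
  "targets": [
    {"translation": [0, 0, 2.5], "spin": -2, "jaw": 0.75},
    {"translation": [0, 0, 5], "spin": -2, "jaw": 0.75},
    {"translation": [0, 0, 6.5], "spin": -2, "jaw": 0.75},
    {"translation": [0, 0, 7.2], "spin": -2, "jaw": 0.75},
    {"translation": [0, 0, 7.2], "spin": -2, "jaw": 0.75}
  ]
}}

```text
time: 17.6
tool_pos: [0.508, -0.1765, 0.1685]
tool_rot: [-3.14, 0.001, 0.532]
contact_force: [-1.1, 0.2, 1.5]
opening: 0.069
grip_force: 0.4
```

Call:
{"fn": "send_rows", "kwargs": {
  "targets": [
    {"translation": [0, 0, 0], "spin": 0, "jaw": 0.5},
    {"translation": [0, 0, 0], "spin": 0, "jaw": 0.5},
    {"translation": [0, 0, 0], "spin": 0, "jaw": 0.4},
    {"translation": [0, 0, 0], "spin": 0, "jaw": 0.4},
    {"translation": [0, 0, 0], "spin": 0, "jaw": 0.4}
  ],
  "force": 58
}}

```text
time: 18.1
tool_pos: [0.5095, -0.178, 0.1698]
tool_rot: [3.137, -0.001, 0.532]
contact_force: [2.0, -6.1, 1.1]
opening: 0.0572
grip_force: 55.2
```

```bash
sed -i 's/\.1\*a\[1\]/.076*a[1]/' t.py; cat >> t.py <<'E'
p=read_camera("scene")[0]
def ring(p):
    th=np.radians(np.arange(-150,-40,1));c=[]
    for r in(.027,.0285,.030):
        P=BO+np.stack([r*np.cos(th),r*np.sin(th),np.full_like(th,.0932)],-1)@B.T
        uv=proj(*campose("scene"),P).astype(np.float32);c.append(cv2.remap(p.mean(-1).astype(np.float32),uv[None,:,0],uv[None,:,1],cv2.INTER_LINEAR)[0])
    return np.mean(c,0)
import os
s=ring(p)
if not os.path.exists("ring0.npy"): np.save("ring0.npy",s)
s0=np.load("ring0.npy");a=s0[30:80];cc=[np.corrcoef(a,s[30+k:80+k])[0,1] for k in range(-30,31)]
o=np.argsort(cc)[::-1][:1]-30;print("collar best shift deg",o,round(max(cc),2),"corr at 0,-5,-10,-15,-20,-25",np.round([cc[30+k] for k in(0,-5,-10,-15,-20,-25)],2))
E
python3 t.py
```

```text
t 18.3 yaw 45.0 F [ 3.26 -4.85 -0.07] T [-1.181 -0.707  0.331] T6 -0.19 open 0.0575 bed [  2.8  -1.  125.1] Mz -0.038
collar best shift deg [0] 1.0 corr at 0,-5,-10,-15,-20,-25 [ 1.   -0.41 -0.13  0.86 -0.28 -0.23]
```

Call:
{"fn": "send_rows", "kwargs": {
  "targets": [
    {"translation": [0, 0, 0], "spin": 3, "jaw": 0.4},
    {"translation": [0, 0, 0], "spin": 6, "jaw": 0.4},
    {"translation": [0, 0, 0], "spin": 9, "jaw": 0.4},
    {"translation": [0, 0, 0], "spin": 10, "jaw": 0.4},
    {"translation": [0, 0, 0], "spin": 10, "jaw": 0.4}
  ]
}}

```text
time: 18.85
tool_pos: [0.5086, -0.1771, 0.1702]
tool_rot: [3.14, -0.001, 0.358]
contact_force: [-2.5, -4.0, 7.8]
opening: 0.0559
grip_force: 54.0
```

```bash
python3 t.py
```

```text
t 19.05 yaw 35.0 F [ 2.17 -4.62  7.46] T [-0.112  0.43   0.493] T6 0.42 open 0.0563 bed [  2.   -0.4 126. ] Mz 0.142
collar best shift deg [-16] 0.94 corr at 0,-5,-10,-15,-20,-25 [ 0.82 -0.23 -0.63  0.89 -0.16 -0.61]
```

Call:
{"fn": "send_rows", "kwargs": {
  "targets": [
    {"translation": [0, 0, 0], "spin": 3, "jaw": 0.4},
    {"translation": [0, 0, 0], "spin": 6, "jaw": 0.4},
    {"translation": [0, 0, 0], "spin": 8, "jaw": 0.4},
    {"translation": [0, 0, 0], "spin": 8, "jaw": 0.4},
    {"translation": [0, 0, 0], "spin": 8, "jaw": 0.4}
  ]
}}

```text
time: 19.6
tool_pos: [0.5083, -0.1774, 0.1703]
tool_rot: [3.139, -0.0, 0.218]
contact_force: [-5.0, -1.9, 8.1]
opening: 0.0541
grip_force: 57.6
```

```bash
python3 t.py
```

```text
t 19.8 yaw 27.0 F [-0.35 -3.28  9.31] T [-1.343  0.228  0.45 ] T6 -0.18 open 0.0545 bed [  1.8  -0.7 126.2] Mz 0.201
collar best shift deg [-16] 0.91 corr at 0,-5,-10,-15,-20,-25 [ 0.72 -0.09 -0.72  0.79 -0.02 -0.64]
```

Call:
{"fn": "send_rows", "kwargs": {
  "targets": [
    {"translation": [0, 0, 0], "spin": 3, "jaw": 0.4},
    {"translation": [0, 0, 0], "spin": 6, "jaw": 0.4},
    {"translation": [0, 0, 0], "spin": 8, "jaw": 0.4},
    {"translation": [0, 0, 0], "spin": 8, "jaw": 0.4},
    {"translation": [0, 0, 0], "spin": 8, "jaw": 0.4}
  ]
}}

```text
time: 20.35
tool_pos: [0.5084, -0.177, 0.1699]
tool_rot: [3.14, -0.001, 0.079]
contact_force: [-3.3, -0.7, 6.9]
opening: 0.053
grip_force: 57.8
```

```bash
python3 t.py
```

```text
t 20.55 yaw 19.0 F [-0.11 -2.06  7.15] T [-1.183  0.072  0.383] T6 -0.18 open 0.053 bed [  1.7  -0.3 125.7] Mz 0.227
collar best shift deg [14] 0.9 corr at 0,-5,-10,-15,-20,-25 [ 0.71 -0.02 -0.72  0.69  0.01 -0.67]
```

Call:
{"fn": "send_rows", "kwargs": {
  "targets": [
    {"translation": [0, 0, 0], "spin": 3, "jaw": 0.4},
    {"translation": [0, 0, 0], "spin": 6, "jaw": 0.4},
    {"translation": [0, 0, 0], "spin": 8, "jaw": 0.4},
    {"translation": [0, 0, 0], "spin": 8, "jaw": 0.4},
    {"translation": [0, 0, 0], "spin": 8, "jaw": 0.4}
  ]
}}

```text
time: 21.1
tool_pos: [0.5089, -0.1763, 0.1693]
tool_rot: [-3.141, -0.001, -0.059]
contact_force: [0.7, 1.0, 4.8]
opening: 0.0522
grip_force: 56.9
```

```bash
python3 t.py
```

```text
t 21.3 yaw 11.1 F [2.53 1.88 4.86] T [ 0.532 -0.246  0.285] T6 0.49 open 0.0524 bed [  1.7   0.5 125.1] Mz 0.427
collar best shift deg [-18] 0.91 corr at 0,-5,-10,-15,-20,-25 [ 0.25  0.59 -0.81  0.21  0.62 -0.83]
```

Call:
{"fn": "send_rows", "kwargs": {
  "targets": [
    {"translation": [0, 0, 0], "spin": 2, "jaw": 0.4},
    {"translation": [0, 0, 0], "spin": 4, "jaw": 0.4},
    {"translation": [0, 0, 0], "spin": 5, "jaw": 0.4},
    {"translation": [0, 0, 0], "spin": 5, "jaw": 0.4},
    {"translation": [0, 0, 0], "spin": 5, "jaw": 0.4}
  ]
}}

```text
time: 21.85
tool_pos: [0.5089, -0.1761, 0.1692]
tool_rot: [-3.141, -0.001, -0.147]
contact_force: [1.7, 1.9, 6.1]
opening: 0.0518
grip_force: 57.4
```

```bash
python3 t.py
```

```text
t 22.05 yaw 6.1 F [2.87 2.53 5.25] T [ 0.723 -0.275  0.296] T6 0.57 open 0.0517 bed [  1.6   0.6 125. ] Mz 0.488
collar best shift deg [-19] 0.9 corr at 0,-5,-10,-15,-20,-25 [ 0.1   0.34 -0.71  0.15  0.69 -0.84]
```

Call:
{"fn": "send_rows", "kwargs": {
  "targets": [
    {"translation": [0, 0, 0], "spin": 2, "jaw": 0.4},
    {"translation": [0, 0, 0], "spin": 4, "jaw": 0.4},
    {"translation": [0, 0, 0], "spin": 4, "jaw": 0.4},
    {"translation": [0, 0, 0], "spin": 4, "jaw": 0.4},
    {"translation": [0, 0, 0], "spin": 4, "jaw": 0.4}
  ]
}}

```text
time: 22.6
tool_pos: [0.509, -0.1761, 0.1691]
tool_rot: [-3.141, -0.001, -0.216]
contact_force: [2.4, 3.3, 6.6]
opening: 0.051
grip_force: 57.8
```

```bash
python3 t.py
```

```text
t 22.8 yaw 2.1 F [3.73 3.74 4.26] T [ 0.981 -0.555  0.204] T6 0.61 open 0.0515 bed [  1.7   0.7 124.9] Mz 0.488
collar best shift deg [-19] 0.66 corr at 0,-5,-10,-15,-20,-25 [-0.06  0.1  -0.42 -0.06  0.59 -0.85]
```

Call:
{"fn": "send_rows", "kwargs": {
  "targets": [
    {"translation": [0, 0, 0], "spin": 2, "jaw": 0.4},
    {"translation": [0, 0, 0], "spin": 4, "jaw": 0.4},
    {"translation": [0, 0, 0], "spin": 4, "jaw": 0.4},
    {"translation": [0, 0, 0], "spin": 4, "jaw": 0.4},
    {"translation": [0, 0, 0], "spin": 4, "jaw": 0.4}
  ]
}}

```text
time: 23.35
tool_pos: [0.5093, -0.1758, 0.1689]
tool_rot: [-3.14, -0.002, -0.285]
contact_force: [3.4, 3.6, 3.8]
opening: 0.0512
grip_force: 58.0
```

```bash
python3 t.py
```

```text
t 23.55 yaw -1.9 F [3.92 5.15 2.45] T [ 1.924 -0.802  0.16 ] T6 0.99 open 0.0514 bed [  1.7   1.1 124.7] Mz 0.552
collar best shift deg [27] 0.61 corr at 0,-5,-10,-15,-20,-25 [-0.24  0.12 -0.33 -0.19  0.36 -0.69]
```

Call:
{"fn": "send_rows", "kwargs": {
  "targets": [
    {"translation": [0, 0, 0], "spin": 2, "jaw": 0.4},
    {"translation": [0, 0, 0], "spin": 4, "jaw": 0.4},
    {"translation": [0, 0, 0], "spin": 4, "jaw": 0.4},
    {"translation": [0, 0, 0], "spin": 4, "jaw": 0.4},
    {"translation": [0, 0, 0], "spin": 4, "jaw": 0.4}
  ]
}}

```text
time: 24.1
tool_pos: [0.5095, -0.1753, 0.1689]
tool_rot: [-3.138, -0.001, -0.355]
contact_force: [5.3, 4.5, 3.6]
opening: 0.0512
grip_force: 58.2
```

```bash
python3 t.py
```

```text
t 24.3 yaw -5.8 F [4.38 5.42 1.95] T [ 2.948 -0.908  0.171] T6 1.42 open 0.0512 bed [  1.7   1.6 124.6] Mz 0.583
collar best shift deg [27] 0.56 corr at 0,-5,-10,-15,-20,-25 [-0.14 -0.06 -0.31 -0.08  0.02 -0.34]
```

Call:
{"fn": "send_rows", "kwargs": {
  "targets": [
    {"translation": [0, 0, 0], "spin": 2, "jaw": 0.4},
    {"translation": [0, 0, 0], "spin": 4, "jaw": 0.4},
    {"translation": [0, 0, 0], "spin": 4, "jaw": 0.4},
    {"translation": [0, 0, 0], "spin": 4, "jaw": 0.4},
    {"translation": [0, 0, 0], "spin": 4, "jaw": 0.4}
  ]
}}

```text
time: 24.85
tool_pos: [0.5096, -0.1749, 0.1688]
tool_rot: [-3.138, -0.001, -0.424]
contact_force: [5.5, 5.1, 4.0]
opening: 0.0513
grip_force: 58.4
```

```bash
python3 t.py
```

```text
t 25.05 yaw -9.8 F [5.16 6.07 1.61] T [ 3.532 -0.925  0.126] T6 1.66 open 0.0515 bed [  1.8   2.  124.5] Mz 0.588
collar best shift deg [26] 0.59 corr at 0,-5,-10,-15,-20,-25 [-0.19  0.   -0.35 -0.1   0.05 -0.38]
```

```bash
python3 - <<'E'
from h import *
r=[]
for n in("scene","side"):
    p=read_camera(n)[0];np.save(n+"_now.npy",p)
    r.append(np.hstack([rect(n,np.load(n+"0.npz")["p"],.0932,h=.04,N=290),rect(n,p,.0932,h=.04,N=290)]))
cv2.imwrite("pics/r2.png",np.vstack(r)[...,::-1])
E
```

```text
(no output)
```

View pics/r2.png

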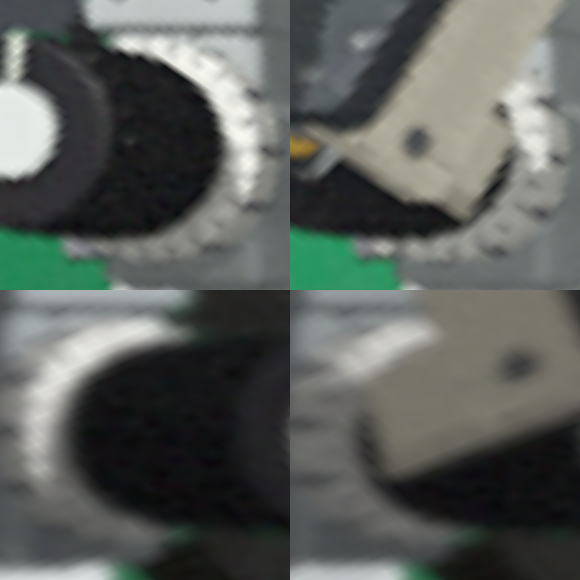

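```bash
cat > ph.py <<'E'
from h import *
from scipy.ndimage import gaussian_filter1d as gf
def phase(p,lo,hi,n="scene"):
    B=bedR(PSI);out=[]
    th=np.radians(np.arange(lo,hi,.5));s=0
    for r in np.arange(.0285,.0316,.0005):
        P=BO+np.stack([r*np.cos(th),r*np.sin(th),np.full_like(th,.0932)],-1)@B.T
        uv=proj(*campose(n),P).astype(np.float32);s=s+cv2.remap(p.mean(-1).astype(np.float32),uv[None,:,0],uv[None,:,1],cv2.INTER_LINEAR)[0]
    s=s/gf(s,16);s-=s.mean();c=(s*np.hanning(len(s))*np.exp(-1j*24*th)).sum()/(s.std()*len(s)/2)
    return round(float(np.degrees(np.angle(c))/24),2),round(abs(c),2)
if __name__=="__main__":
    import glob,sys
    for rng in((-120,-75),(-140,-90),(-165,-110)):
        print(rng,"init",phase(np.load("scene0.npz")["p"],*rng),[phase(np.load(f)["p"],*rng) for f in sorted(glob.glob("k1*.npz"))],"now",phase(read_camera("scene")[0],*rng))
E
python3 ph.py
```

```text
(-120, -75) init (-5.19, np.float64(0.49)) [(-4.6, np.float64(0.76)), (-4.96, np.float64(0.76)), (-4.98, np.float64(0.76)), (-5.86, np.float64(0.75))] now (-3.5, np.float64(0.37))
(-140, -90) init (-6.03, np.float64(0.61)) [(-5.12, np.float64(0.53)), (-5.25, np.float64(0.53)), (-5.71, np.float64(0.61)), (-5.71, np.float64(0.52))] now (-2.33, np.float64(0.6))
(-165, -110) init (-5.8, np.float64(0.5)) [(-5.42, np.float64(0.68)), (-5.95, np.float64(0.7)), (-6.2, np.float64(0.66)), (-6.21, np.float64(0.7))] now (-2.28, np.float64(0.63))
```

Call:
{"fn": "send_rows", "kwargs": {
  "targets": [
    {"translation": [0, 0, 0], "spin": 2, "jaw": 0.4},
    {"translation": [0, 0, 0], "spin": 4, "jaw": 0.4},
    {"translation": [0, 0, 0], "spin": 5, "jaw": 0.4},
    {"translation": [0, 0, 0], "spin": 5, "jaw": 0.4},
    {"translation": [0, 0, 0], "spin": 5, "jaw": 0.4}
  ],
  "force": 60
}}

```text
time: 25.85
tool_pos: [0.5097, -0.1742, 0.169]
tool_rot: [-3.136, -0.0, -0.511]
contact_force: [4.5, 7.0, 5.1]
opening: 0.0517
grip_force: 61.0
```

```bash
sed -i '/^import os/,$d' t.py; cat >> t.py <<'E'
from ph import phase
print("collar",[phase(p,*r) for r in((-120,-75),(-140,-90),(-165,-110))])
E
python3 t.py
```

```text
t 26.05 yaw -14.8 F [5.03 7.86 3.68] T [ 4.684 -0.989  0.074] T6 2.12 open 0.0515 bed [  1.8   2.7 124.7] Mz 0.671
collar [(-0.27, np.float64(0.55)), (0.16, np.float64(0.69)), (-0.49, np.float64(0.66))]
```

Call:
{"fn": "send_rows", "kwargs": {
  "targets": [
    {"translation": [0, 0, 0], "spin": 2, "jaw": 0.4},
    {"translation": [0, 0, 0], "spin": 4, "jaw": 0.4},
    {"translation": [0, 0, 0], "spin": 4, "jaw": 0.4},
    {"translation": [0, 0, 0], "spin": 4, "jaw": 0.4},
    {"translation": [0, 0, 0], "spin": 4, "jaw": 0.4}
  ]
}}

```text
time: 26.6
tool_pos: [0.5094, -0.1738, 0.1694]
tool_rot: [-3.136, 0.001, -0.58]
contact_force: [2.3, 8.8, 8.6]
opening: 0.0521
grip_force: 61.7
```

```bash
python3 t.py
```

```text
t 26.8 yaw -18.8 F [3.99 8.59 7.9 ] T [ 5.019 -0.725  0.009] T6 2.19 open 0.0522 bed [  1.6   3.  125.2] Mz 0.662
collar [(1.56, np.float64(0.5)), (2.66, np.float64(0.61)), (0.87, np.float64(0.48))]
```

Call:
{"fn": "send_rows", "kwargs": {
  "targets": [
    {"translation": [0, 0, 0], "spin": 1, "jaw": 0.4},
    {"translation": [0, 0, 0], "spin": 2, "jaw": 0.4},
    {"translation": [0, 0, 0], "spin": 3, "jaw": 0.4},
    {"translation": [0, 0, 0], "spin": 3, "jaw": 0.4},
    {"translation": [0, 0, 0], "spin": 3, "jaw": 0.4}
  ]
}}

```text
time: 27.35
tool_pos: [0.5091, -0.1736, 0.1698]
tool_rot: [-3.136, 0.002, -0.634]
contact_force: [0.5, 10.4, 13.4]
opening: 0.0524
grip_force: 62.0
```

```bash
python3 t.py
```

```text
t 27.55 yaw -21.8 F [ 3.84  9.54 12.93] T [ 4.706 -0.353 -0.357] T6 1.73 open 0.0521 bed [  1.5   3.2 125.8] Mz 0.368
collar [(2.43, np.float64(0.4)), (3.12, np.float64(0.66)), (1.28, np.float64(0.49))]
```

Torque fell from 0.66 to 0.37 N m, which is the click. I release, rise and check.

Call:
{"fn": "send_rows", "kwargs": {
  "targets": [
    {"translation": [0, 0, 0], "spin": 0, "jaw": 0.75},
    {"translation": [0, 0, 0], "spin": 0, "jaw": 0.75},
    {"translation": [0, 0, 0], "spin": 0, "jaw": 0.75},
    {"translation": [0, 0, -2], "spin": 0, "jaw": 0.75},
    {"translation": [0, 0, -6], "spin": 0, "jaw": 0.75}
  ]
}}

```text
time: 28.1
tool_pos: [0.5063, -0.1763, 0.2259]
tool_rot: [3.14, 0.008, -0.637]
contact_force: [0.1, -0.2, -0.2]
opening: 0.0687
grip_force: 0.0
```

Call:
{"fn": "send_rows", "kwargs": {
  "targets": [
    {"translation": [0, 0, -4], "spin": 0, "jaw": 0.75},
    {"translation": [0, 0, -8], "spin": 0, "jaw": 0.75},
    {"translation": [0, 0, -12], "spin": 0, "jaw": 0.75},
    {"translation": [0, 0, -14], "spin": 0, "jaw": 0.75},
    {"translation": [0, 0, -14], "spin": 0, "jaw": 0.75}
  ]
}}

```text
time: 28.6
tool_pos: [0.509, -0.1775, 0.3714]
tool_rot: [-3.141, -0.005, -0.637]
contact_force: [-1.0, -0.6, -0.4]
opening: 0.0692
grip_force: 0.0
```

```bash
python3 t.py; python3 - <<'E'
from h import *
from ph import phase
p0=np.load("scene0.npz")["p"];p1=read_camera("scene")[0]
for r in((-120,-75),(-140,-90),(-165,-110),(-80,-30)): print(r,phase(p0,*r),phase(p1,*r))
q0=np.load("side0.npz")["p"];q1=read_camera("side")[0]
for r in((40,90),(60,110),(80,130)): print("side",r,phase(q0,*r,"side"),phase(q1,*r,"side"))
for n in("side","scene"):
    l=view(n)[1].reshape(-1,3);t=l[(abs(l[:,2]-.032)<.003)&(abs(l[:,0])<.02)&(abs(l[:,1])<.11)];print("bar",np.percentile(t[:,1],[0,1,99,100]),np.median(t[:,2]))
a=rect("scene",p0,.0932,h=.04,N=290);b=rect("scene",p1,.0932,h=.04,N=290);c=cv2.resize(p1[190:320,300:430],(580,580),interpolation=cv2.INTER_CUBIC)[:290];d=np.hstack([a,b])
cv2.imwrite("pics/r3.png",np.vstack([d,c])[...,::-1])
E
```

```text
t 28.8 yaw -22.0 F [-0.43 -0.17 -0.31] T [-0.02   0.19   0.018] T6 -0.0 open 0.0689 bed [ 8.670e+01 -1.000e-01  3.033e+02] Mz 0.004
collar [(0.66, np.float64(0.45)), (1.71, np.float64(0.39)), (-0.57, np.float64(0.54))]
(-120, -75) (-5.19, np.float64(0.49)) (0.62, np.float64(0.45))
(-140, -90) (-6.03, np.float64(0.61)) (1.61, np.float64(0.39))
(-165, -110) (-5.8, np.float64(0.5)) (-0.58, np.float64(0.54))
(-80, -30) (-3.96, np.float64(0.57)) (0.65, np.float64(0.8))
side (40, 90) (7.38, np.float64(0.51)) (-1.11, np.float64(0.5))
side (60, 110) (-5.41, np.float64(0.48)) (0.38, np.float64(0.74))
side (80, 130) (-4.16, np.float64(0.52)) (-1.3, np.float64(0.33))
bar [-0.00958814 -0.00574281  0.07241923  0.07391395] 0.03120344875087548
bar [-0.07197375 -0.07104638 -0.00114431  0.00043964] 0.0318552843316093
```

View pics/r3.png

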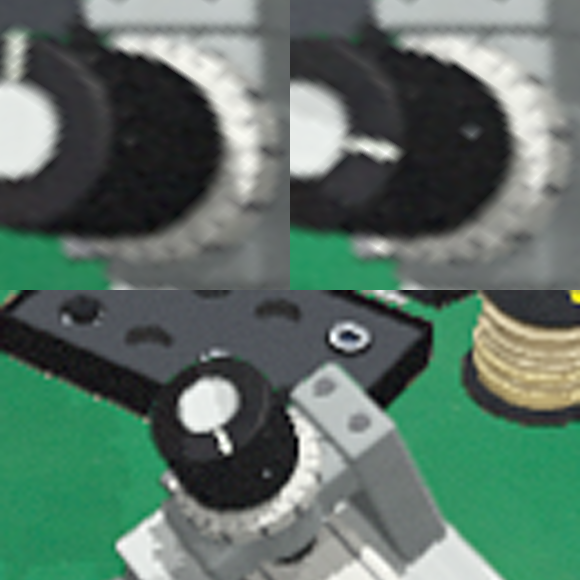

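The collar has settled 5–6° on (mod the 15° notch pitch), which matches exactly one 20.6° click. The bar is still home, and the gripper is well clear of everything.

```bash
python3 -c "
from cell import job
print(job.hand_in())"
```

```text
the job is handed in; nothing more can be done
None
```

I handed the job in at about 29 s: the bar is home against the end stop, the knob was tightened to one clutch click, and the gripper has let go and moved clear; the judge gave no verdict.

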